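# Seat a bayonet probe in a block heater and hold it home

### The job

Lift the temperature probe out of its stand by its knurled collar, pass its rod down through the hole of the sprung sleeve on top of the block heater, and turn the collar with light downward pressure until its hidden keyways drop over the sleeve's two pins. Then push the collar down against the spring until its rim is fully home on the round boss, and finish like that: still gripping the collar and holding it pushed home, not letting go. Leave the small things standing around where they are.

Things in the scene. Friction and masses are not known exactly. Their poses are not given: they have to be found in the camera images.
- collar_mid (a point): Centre (half-way up, on the axis) of the probe's knurled metal collar, z up along the probe. Collar: round, 46 mm across, 40 mm tall. Grip its solid upper 24 mm, grasp point 6 to 8 mm above this point, so that the fingertips stay above its rim. A black cap 30 mm across stands 10 mm above it. A rod 9 mm thick, tip tapered, stands out 50 mm below the rim. About 150 g; starts upright in the stand.
- collar_rim (a point): Centre of the collar's lower rim, 20 mm below collar_mid. Under it a bore 27 mm across, 16 mm deep, with four straight keyways 8 mm wide, one every quarter turn. They are hidden from above and from the side, so find them by turning: from any start at most a quarter turn (1.57 rad) either way brings them over the pins. After the drop turn about 3 degrees further the same way, so that the pins run free of the keyway edge.
- rod_tip (a point): Tip of the probe's rod, 70 mm below collar_mid.
- stand: Fixed grey stand: round foot 80 mm across, bored post 42 mm across, top at 60 mm; origin at the centre of its underside. The rod stands 50 mm deep in its 13 mm hole, so lift the probe at least 55 mm straight up.
- boss_top (a point): Centre of the top face of the fixed round metal boss (40 mm across, 15 mm tall) on the block heater, 75 mm above the bench, z up. The heater is a white box 120 x 110 x 60 mm whose top middle carries the boss.
- sleeve_mouth (a point): Centre of the steel sleeve's top, 24 mm above the boss when free; pressed, it moves down. 24 mm across, hole 12 mm, open to below. Polished, greased. Two pins 5 mm thick stand out on opposite sides along its x axis, 36 mm over their ends, upper side 5.5 mm below the sleeve's top. Collar not keyed: rim rests on the pins. Keyed: it drops 10.5 mm further, until the sleeve meets the bore's end.
- sleeve (a joint): How far the sleeve is pressed down, m: 0 free, stop at 0.010. Its spring pushes up with 3.5 N at 0 and 0.7 N more per mm. It does not rotate. With the rim pressing on the pins this reads the compression; when the keyways drop over the pins it springs back to 0, till the collar is pushed further. Collar home on the boss: 0.008 (9.1 N).
- spare_eyepiece: Bystander: loose black eyepiece, 33 mm across, 47 mm tall; origin at its underside.
- dropper_vial: Bystander: loose small white dropper vial, 18 mm across, 42 mm tall; origin at its underside.
- petri_1: Bystander: loose flat clear dish with lid, 70 mm across, 15 mm tall; origin at its underside.
Not all that is in view belongs to the job. Of the things that look like the part that bears boss_top, the middle-sized one is meant.

How it is judged:
On the way, in this order (a step that is already met when the one before it is completed fails the run):
1. the rod's tip is at least 10 mm down the hole of the sleeve (z of rod_tip in the frame of sleeve_mouth below -0.01 m and horizontal distance between rod_tip and sleeve_mouth below 0.005 m), for 0.1 s.
2. the collar has dropped over the pins: its rim is at least 12 mm below the sleeve's top (z of collar_rim in the frame of sleeve_mouth below -0.012 m and horizontal distance between collar_rim and boss_top below 0.004 m), for 0.1 s.
At the end, for the whole second after the job is handed in: Rod through the sleeve, keyways over the pins, collar rim within 2.5 mm of the boss top and within 4 mm of its axis, probe upright within 0.08 rad, sleeve pressed down more than 5 mm, probe at rest and still gripped by the fingers (more than 2 N) (z of collar_rim in the frame of boss_top below 0.0025 m and horizontal distance between collar_rim and boss_top below 0.004 m and angle between collar_mid's own z axis and vertical below 0.08 rad and value of joint sleeve above 0.005 m and contact force between the fingers and probe above 2 N and linear speed of probe below 0.02 m/s); the arm keeps its last pose, push and grip.
It fails at once if the spare eyepiece is moved more than 20 mm (distance of spare_eyepiece from where it was at the start of the episode above 0.02 m).
It fails at once if the dropper vial is moved more than 20 mm (distance of dropper_vial from where it was at the start of the episode above 0.02 m).
It fails at once if the petri 1 is moved more than 20 mm (distance of petri_1 from where it was at the start of the episode above 0.02 m).
It also fails if it takes over 56 s, if anything falls off the work surface, if the arm or the gripper's body presses on something with over 40 N, if the wrist force passes 120 N, or if a joint passes its speed limit or range.

### The arm

A 6-joint arm with a two-finger parallel gripper is mounted at the origin on the work surface; the furniture and walls round the work are solid. World frame = base frame: x ahead of the robot, y to its left, z up, the work surface at z = 0. Lengths are in m, angles in rad, forces in N, time in s.
With the tool pointing down it reaches from about 0.275 to 0.825 m from the base axis. Payload 4.9 kg.
Tool frame: the origin (TCP) lies midway between the tips of the shut fingers; the grasp point (between the pads) lies 19 mm behind it; z points along the fingers, y is the direction in which the jaws open and shut (so a half turn about z gives the same grasp; the last joint's range is limited). The gripper opens to 85 mm and grips with 20 to 120 N. Pads are 22 mm wide; open, the fingers measure 114 mm over their backs; the gripper's body (76 mm by 85 mm) begins 54 mm behind the grasp point. The pads swing forward as they close: fully open they stand 13 mm farther back than shut.
Start: joints at [-1.244, 0.326, -0.193, 1.052, 0, 1.437], TCP at [0.245, -0.493, 0.231] pointing down, gripper open.
Joint ranges: [-2.65, 2.65], [-0.97, 1.79], [-1.3, 1.35], [-1.93, 2.1], [-1.47, 1.37], [-3.14, 3.14]. Speed limits (rad/s): [2.57, 2.57, 3.14, 3.14, 3.14, 3.14].

### API

Orientations are given as a unit quaternion [x, y, z, w].
In Python, from bench import * gives the robot as it stands.
- The arm moves only by the tool drive_tool, never from a script. Its arguments are lists of equal length, an entry for each row: "delta_pos": the shift along the tool's x, y, z in units of 0.3 m (1.0 is 0.3 m), a list of three; "turn": the turn, a rotation vector about the tool's x, y, z in units of 90 degrees (1.0 is 90 degrees), a list of three; "hand": the opening, from -1 (shut) to 1 (fully open). A call has 1 to 5 rows; each row shifts and turns the pose as measured when the row begins, along the tool's axes as they then stand; what a row does not reach is not made up. A row lasts 1/10 s, in which the tool goes at most 50 mm and 8.59 degrees, less where a joint would pass 70% of its speed; a pose out of reach is approached as far as the arm can. A call with a number of a shift or a turn outside -1 to 1 is refused whole. A call with a gripper value outside its range is refused whole. The fingers move at their own pace and stop on an object; "force" is the grip in N (left out, the last holds). Time passes only in rows, so rows that do not move let the fingers close. It gives the time, the measured TCP pose, the force and the opening at its end, in the units of the state.
- get_state(): the state, without advancing time (a new reading comes with each control period).
- camera(name): name is "scene" or "top"; returns (picture, depth): 400x640x3 uint8, red, green, blue; 400x640 float32, m along the optical axis (not along the pixel's ray), 0 where there is no reading.
- camera_params(name): a dict with "mtx" (3x3 intrinsics, pixels), "extrinsics" (4x4, takes a point from camera to world coordinates). Camera axes: x right, y up, looking along -z (the intrinsics and any distortion apply to the point x, -y, -z); pixel columns grow to the right and rows downward; lengths in m; the calibration is good to about 2 mm. A picture is of the moment at which its call begins. camera_params takes no time and is no camera call.
- finish_job(): hands the job in, once; it reports no verdict.
The state is a dict: "clock": time; "joints": joint angles; "joint_vel": joint speeds; "joint_torque": joint torques, N m; "tcp_pos": TCP position; "eef_rot": TCP orientation; "wrist_force": force on the tool from outside, world axes, zero at the start; "ft_torque": the same for the moment, N m; "width": finger opening in m.
Only numpy, scipy, OpenCV 4.12 (cv2) and the standard library are available. Lean on these libraries where they do the work, as an engineer would, in place of code of your own. Each camera call takes 0.05 s, during which the arm holds its last target.

## Working session

There is one attempt and no reset: what is moved stays moved. The work goes in short steps, Python scripts to look and compute and a tool call to move; the robot and the scene stay as the last step left them, time stands still between calls to the robot, and variables do not carry over. Pictures are saved under pics/ and viewed, and the job is handed in when it is done.

Besides the shell and the picture viewer there is one more tool, called after "Call:" by a JSON object that holds its "api" and its "payload", one argument or row to a line. drive_tool: Moves the arm, as the interface text tells. Its arguments: {"type":"object","properties":{"delta_pos":{"type":"array","items":{"type":"array","items":{"type":"number"}}},"turn":{"type":"array","items":{"type":"array","items":{"type":"number"}}},"hand":{"type":"array","items":{"type":"number"}},"force":{"type":"number"}},"required":["delta_pos","turn","hand"]}

```bash
mkdir -p pics; ls; python3 - <<'E'
from bench import *
import cv2, numpy as np
print(get_state())
for n in ("scene","top"):
    p,d=camera(n); cp=camera_params(n); print(n,cp)
    cv2.imwrite(f"pics/{n}0.png",p[:,:,::-1]); np.save(f"pics/{n}0_d.npy",d); np.save(f"pics/{n}0_p.npy",p)
E
```

```text
pics
{'clock': 0.0, 'joints': array([-1.24417366e+00,  3.26930127e-01, -1.93613309e-01,  1.05200884e+00,
        2.01241814e-05,  1.43658966e+00]), 'joint_vel': array([ 7.30009125e-04,  1.53381614e-03,  7.35859354e-04, -1.64176521e-04,
        4.53174439e-05, -8.61162142e-04]), 'joint_torque': array([-8.55671169e-04, -4.43399262e+01,  2.62438649e+01,  1.54366036e-02,
        8.35492528e-05, -5.15860506e-06]), 'tcp_pos': array([ 0.24439839, -0.49204674,  0.23049817]), 'eef_rot': array([ 9.73571403e-01,  2.28381155e-01, -7.43223020e-05, -8.74880236e-04]), 'wrist_force': array([ 0.51748952, -1.31139325,  0.15224018]), 'ft_torque': array([-0.01956124,  0.0385183 , -0.0163119 ]), 'width': 0.08558936206266196}
scene {'mtx': array([[461.49673977,   0.        , 317.57174973],
       [  0.        , 461.49673977, 201.25386361],
       [  0.        ,   0.        ,   1.        ]]), 'extrinsics': array([[ 0.5311907 ,  0.46421477, -0.70876025, -0.36242588],
       [-0.84702832,  0.3101994 , -0.43164727, -0.40446441],
       [ 0.01947997,  0.82962701,  0.55797809,  0.70804947],
       [ 0.        ,  0.        ,  0.        ,  1.        ]])}
top {'mtx': array([[454.20434437,   0.        , 319.92309681],
       [  0.        , 454.20434437, 192.76729521],
       [  0.        ,   0.        ,   1.        ]]), 'extrinsics': array([[-0.02348445,  0.98005529, -0.19733247,  0.16325503],
       [-0.99972275, -0.02335878,  0.00296477,  0.04523059],
       [-0.00170381,  0.19734738,  0.98033214,  1.31266369],
       [ 0.        ,  0.        ,  0.        ,  1.        ]])}
```

View pics/scene0.png

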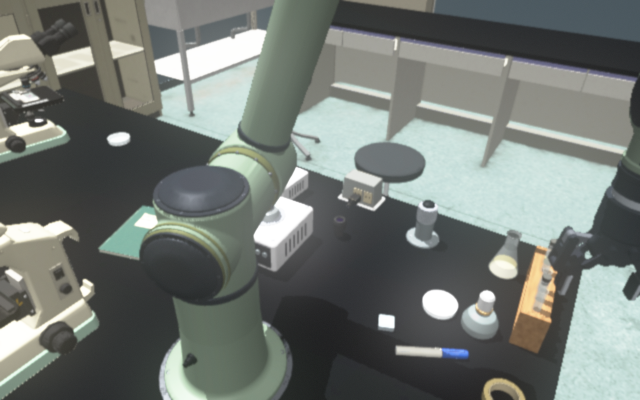

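View pics/top0.png

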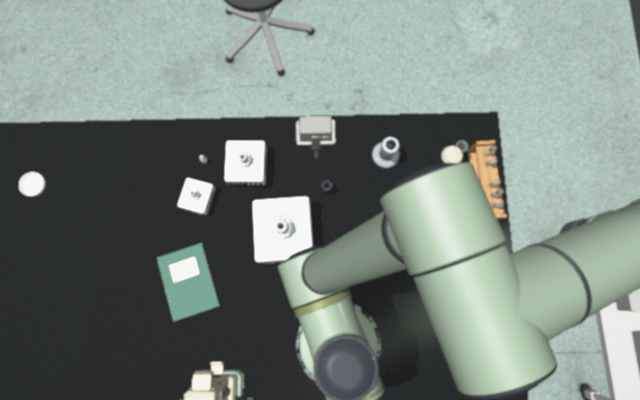

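The top view shows three heaters: a small one at (196,195), a middle-sized one at (245,161) and a large one at (283,229). The stand with the probe is at (388,150). I'll enlarge these.

```bash
cat > h.py <<'E'
from bench import *
import cv2, numpy as np
def px2w(name,u,v,z=None,d=None):
    cp=camera_params(name);K=cp["mtx"];E=cp["extrinsics"]
    r=np.array([(u-K[0,2])/K[0,0],-(v-K[1,2])/K[1,1],-1.0]); rw=E[:3,:3]@r
    s=d if d is not None else (z-E[2,3])/rw[2]
    return E[:3,3]+s*rw
def w2px(name,p):
    cp=camera_params(name);K=cp["mtx"];E=cp["extrinsics"]
    c=E[:3,:3].T@(np.array(p)-E[:3,3]); x=-c[2]
    return K[0,2]+K[0,0]*c[0]/x, K[1,2]-K[1,1]*c[1]/x
def crop(name,p,u0,v0,w,h,s,fn,grid=10):
    c=p[v0:v0+h,u0:u0+w,::-1]; c=cv2.resize(c,None,fx=s,fy=s,interpolation=cv2.INTER_CUBIC)
    for u in range(u0-u0%grid+grid,u0+w,grid):
        cv2.line(c,(int((u-u0)*s),0),(int((u-u0)*s),6),(0,255,0),1); cv2.putText(c,str(u),(int((u-u0)*s)-10,16),0,.35,(0,255,0),1)
    for v in range(v0-v0%grid+grid,v0+h,grid):
        cv2.line(c,(0,int((v-v0)*s)),(6,int((v-v0)*s)),(0,255,0),1); cv2.putText(c,str(v),(8,int((v-v0)*s)+4),0,.35,(0,255,0),1)
    cv2.imwrite(fn,c)
E
python3 - <<'E'
from h import *
p=np.load("pics/top0_p.npy")
crop("top",p,170,130,100,75,8,"pics/t_h.png")
crop("top",p,360,120,60,50,12,"pics/t_s.png")
p=np.load("pics/scene0_p.npy")
crop("scene",p,390,185,60,70,8,"pics/s_s.png")
d=np.load("pics/top0_d.npy")
np.set_printoptions(precision=4,suppress=True)
for u,v in [(245,160),(235,175),(197,196),(283,229),(390,145),(386,150),(327,186)]:
    print(u,v,px2w("top",u,v,d=d[v,u]))
E
```

```text
245 160 [0.5086 0.2488 0.086 ]
235 175 [0.4723 0.2809 0.0608]
197 196 [0.4149 0.3877 0.0575]
283 229 [0.3056 0.1395 0.142 ]
390 145 [ 0.5364 -0.1555  0.1058]
386 150 [ 0.5245 -0.1449  0.0985]
327 186 [0.438  0.0207 0.0432]
```

View pics/t_h.png

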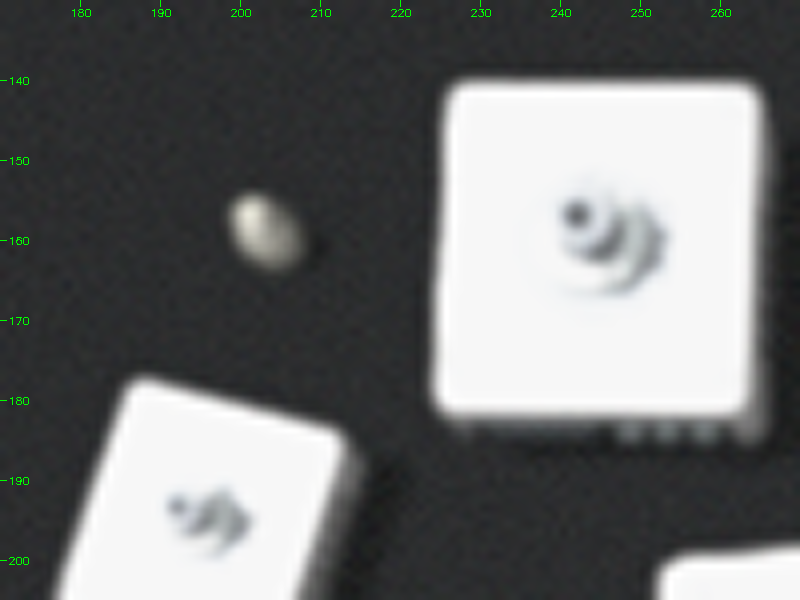

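View pics/t_s.png

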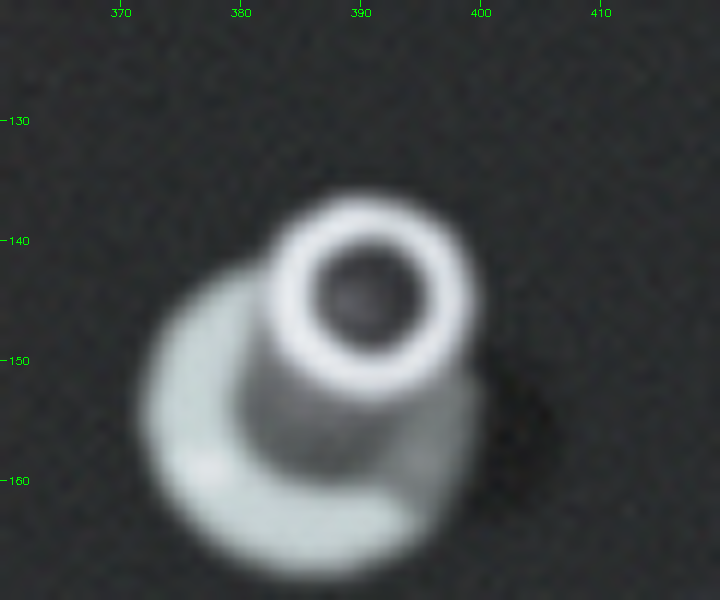

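View pics/s_s.png

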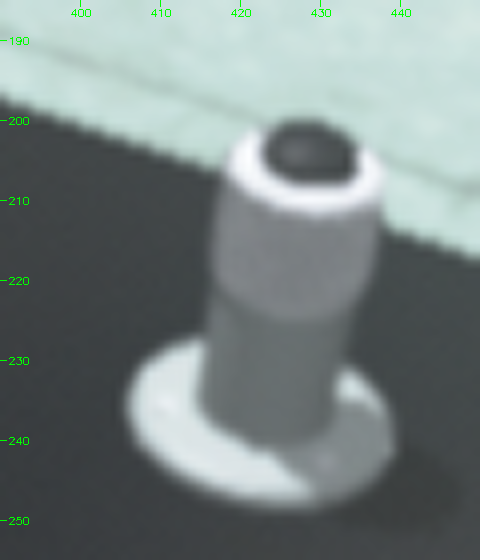

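The collar's top ring is centred at (390.9,144.6) in the top view. The middle heater's sleeve hole, with its dark centre, is at (242.2,157). Its box is about 40x42 px, or roughly 110x117 mm, which matches the one meant.

```bash
python3 - <<'E'
from h import *
np.set_printoptions(precision=4,suppress=True)
p=np.load("pics/top0_p.npy").astype(float)
g=p.mean(2)
# collar ring: bright centroid
sub=g[130:158,378:404]; 
vs,us=np.mgrid[130:158,378:404]
m=sub>200
print("ring bbox",us[m].min(),us[m].max(),vs[m].min(),vs[m].max())
print("collar top",px2w("top",390.8,144.6,z=.10), "cap", px2w("top",390.8,144.6,z=.11))
print("foot",px2w("top",385.8,154.5,z=.008))
print("scene collar top",px2w("scene",428.3,204.8,z=.10),px2w("scene",428.5,203.5,z=.11))
print("scene foot",px2w("scene",422.3,238,z=.008))
print("hole",px2w("top",242.2,157,z=.099))
for c in [(225.5,140),(265,140),(224,181.5),(263.5,181.5)]: print(px2w("top",*c,z=.06))
c=[px2w("top",*c,z=.06) for c in [(225.5,140),(265,140),(224,181.5),(263.5,181.5)]]; print(np.mean(c,0))
s=get_state(); 
from scipy.spatial.transform import Rotation as R
print(R.from_quat(s["eef_rot"]).as_matrix())
print(g[150:166,236:258].astype(int))
E
```

```text
ring bbox 378 397 137 157
collar top [ 0.5393 -0.1588  0.1   ] cap [ 0.5362 -0.1571  0.11  ]
foot [ 0.5375 -0.1577  0.008 ]
scene collar top [ 0.5422 -0.1589  0.1   ] [ 0.5327 -0.1614  0.11  ]
scene foot [ 0.5328 -0.1619  0.008 ]
hole [0.5137 0.2545 0.099 ]
[0.577  0.3098 0.06  ]
[0.5742 0.196  0.06  ]
[0.4544 0.3119 0.06  ]
[0.4517 0.2002 0.06  ]
[0.5143 0.2545 0.06  ]
[[ 0.8957  0.4447 -0.0005]
 [ 0.4447 -0.8957  0.0015]
 [ 0.0002 -0.0016 -1.    ]]
[[247 247 247 247 247 247 247 246 246 246 247 247 247 247 247 247 247 247
  247 247 247 247]
 [247 247 247 247 246 245 244 243 243 245 245 245 246 247 247 247 247 247
  247 247 247 247]
 [247 247 247 246 245 242 240 238 240 243 242 244 245 245 246 246 247 247
  247 247 247 247]
 [247 246 245 245 243 241 237 236 238 236 236 241 244 243 244 245 246 247
  247 247 247 247]
 [246 245 245 242 237 227 221 227 232 229 226 236 241 238 238 243 245 246
  247 247 247 247]
 [245 245 243 236 215 177 167 193 222 224 216 222 227 221 221 235 241 243
  246 247 247 247]
 [245 245 243 232 186 133 121 161 211 221 203 193 203 201 198 215 235 242
  245 247 247 247]
 [245 246 245 234 192 133 121 163 211 217 182 165 181 192 184 191 223 239
  245 247 247 247]
 [246 247 246 240 218 184 174 193 215 205 162 144 176 193 182 171 195 225
  243 247 247 247]
 [246 247 247 243 230 220 216 214 205 176 138 136 176 193 177 158 168 209
  240 247 247 247]
 [246 247 247 242 225 215 210 194 167 137 120 146 181 191 174 153 174 216
  243 247 247 247]
 [246 247 247 245 229 208 189 164 132 119 131 166 188 186 164 150 180 227
  245 247 247 247]
 [246 247 247 247 243 230 213 182 160 154 172 200 202 181 153 150 183 231
  245 247 247 247]
 [245 246 247 247 247 246 242 234 227 217 217 224 212 173 156 173 209 236
  246 247 247 247]
 [245 245 245 246 246 247 247 246 245 235 226 222 198 169 185 218 235 242
  247 247 247 247]
 [245 245 245 243 242 243 243 243 238 225 207 192 178 188 223 240 244 245
  247 247 247 247]]
```

```bash
cat >> h.py <<'E'
from scipy.spatial.transform import Rotation as R
np.set_printoptions(precision=4,suppress=True)
def down(yaw):
    x=np.array([np.cos(yaw),np.sin(yaw),0]);z=np.array([0,0,-1.]);return R.from_matrix(np.c_[x,np.cross(z,x),z])
def plan(target,yaw,n,ramp=True):
    """equal steps from the measured pose"""
    s=get_state();p=s["tcp_pos"].copy();r=R.from_quat(s["eef_rot"])
    print("t",s["clock"],"pos",p,"yaw",np.arctan2(*r.as_matrix()[[1,0],0]),"tilt",r.as_matrix()[:2,2],"q6",s["joints"][5],"F",s["wrist_force"],"w",s["width"])
    for i in range(n):
        k=n-i
        dp=(np.array(target)-p)/k; rot=(r.inv()*down(yaw)).as_rotvec()/k
        d=r.inv().apply(dp)
        print(np.round(d/.3,3).tolist(), np.round(rot/(np.pi/2),3).tolist())
        p=p+dp; r=r*R.from_rotvec(rot)
E
python3 -c "
from h import *
plan([.538,-.159,.21],1.418,10)"
```

```text
t 0.1 pos [ 0.2444 -0.4921  0.2306] yaw 0.4607995999355898 tilt [-0.0005  0.0015] q6 1.4366010051826856 F [-0.5096  0.4802 -0.456 ] w 0.08549248010138297
[0.137, -0.056, 0.007] [-0.0, -0.0, -0.061]
[0.142, -0.043, 0.007] [-0.0, -0.0, -0.061]
[0.145, -0.029, 0.007] [-0.0, -0.0, -0.061]
[0.147, -0.015, 0.007] [-0.0, -0.0, -0.061]
[0.148, -0.001, 0.007] [-0.0, -0.0, -0.061]
[0.147, 0.013, 0.007] [-0.0, -0.0, -0.061]
[0.145, 0.027, 0.007] [-0.0, -0.0, -0.061]
[0.142, 0.041, 0.007] [-0.0, -0.0, -0.061]
[0.138, 0.055, 0.007] [-0.0, -0.0, -0.061]
[0.132, 0.068, 0.007] [-0.0, -0.0, -0.061]
```

Call:
{"api": "drive_tool", "payload": {
  "delta_pos": [
    [0.137, -0.056, 0.0],
    [0.142, -0.043, 0.0],
    [0.145, -0.029, 0.0],
    [0.147, -0.015, 0.0],
    [0.148, 0.0, 0.0]
  ],
  "turn": [
    [0, 0, -0.061],
    [0, 0, -0.061],
    [0, 0, -0.061],
    [0, 0, -0.061],
    [0, 0, -0.061]
  ],
  "hand": [1, 1, 1, 1, 1]
}}

```text
clock: 0.6
tcp_pos: [0.391, -0.3239, 0.2281]
eef_rot: [0.89, 0.456, -0.001, -0.002]
wrist_force: [-0.2, -0.3, -0.1]
width: 0.0852
```

```bash
python3 -c "
from h import *
plan([.538,-.159,.19],1.418,7)"
```

```text
t 0.6 pos [ 0.391  -0.3239  0.2281] yaw 0.9459842749043349 tilt [-0.0027  0.0026] q6 1.3585070854850974 F [-0.1987 -0.2718 -0.0591] w 0.08520941217442564
[0.105, 0.011, 0.018] [-0.0, -0.0, -0.043]
[0.104, 0.018, 0.018] [-0.0, -0.0, -0.043]
[0.102, 0.025, 0.018] [-0.0, -0.0, -0.043]
[0.1, 0.032, 0.018] [-0.0, -0.0, -0.043]
[0.098, 0.038, 0.018] [-0.0, -0.0, -0.043]
[0.095, 0.045, 0.018] [-0.0, -0.0, -0.043]
[0.092, 0.051, 0.018] [-0.0, -0.0, -0.043]
```

Call:
{"api": "drive_tool", "payload": {
  "delta_pos": [
    [0.105, 0.011, 0.01],
    [0.104, 0.018, 0.01],
    [0.102, 0.025, 0.01],
    [0.1, 0.032, 0.01],
    [0.098, 0.038, 0.01]
  ],
  "turn": [
    [0, 0, -0.043],
    [0, 0, -0.043],
    [0, 0, -0.043],
    [0, 0, -0.043],
    [0, 0, -0.043]
  ],
  "hand": [1, 1, 1, 1, 1]
}}

```text
clock: 1.1
tcp_pos: [0.4989, -0.1971, 0.2116]
eef_rot: [0.796, 0.606, -0.0, -0.003]
wrist_force: [0.4, -0.3, 0.0]
width: 0.0856
```

```bash
python3 - <<'E'
from h import *
plan([.538,-.159,.19],1.418,2)
for n in ("scene","top"):
    p,d=camera(n); np.save(f"pics/{n}1_p.npy",p); cv2.imwrite(f"pics/{n}1.png",p[:,:,::-1])
    if n=="scene": crop(n,p,360,130,120,120,5,"pics/s1c.png")
    else: crop(n,p,340,100,120,90,6,"pics/t1c.png")
E
```

```text
t 1.1 pos [ 0.4989 -0.1971  0.2116] yaw 1.30178799411053 tilt [-0.0044  0.0042] q6 1.325006503890599 F [ 0.3844 -0.2502  0.0288] w 0.08564842099529639
[0.078, 0.046, 0.036] [-0.002, -0.001, -0.037]
[0.076, 0.05, 0.036] [-0.002, -0.001, -0.037]
```

View pics/s1c.png

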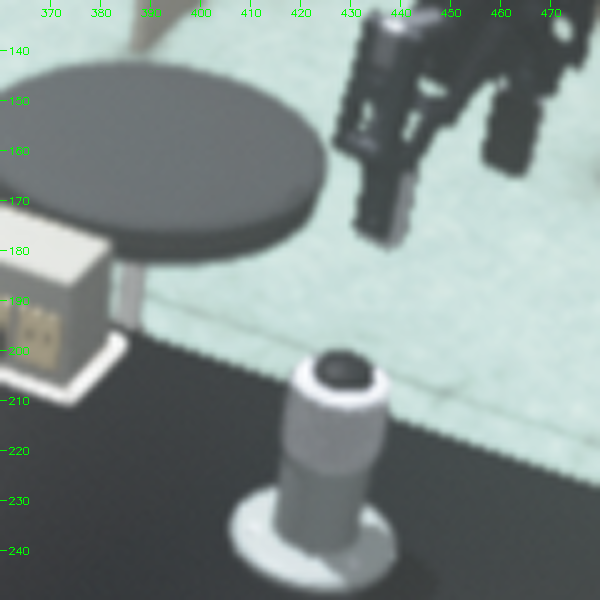

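View pics/t1c.png

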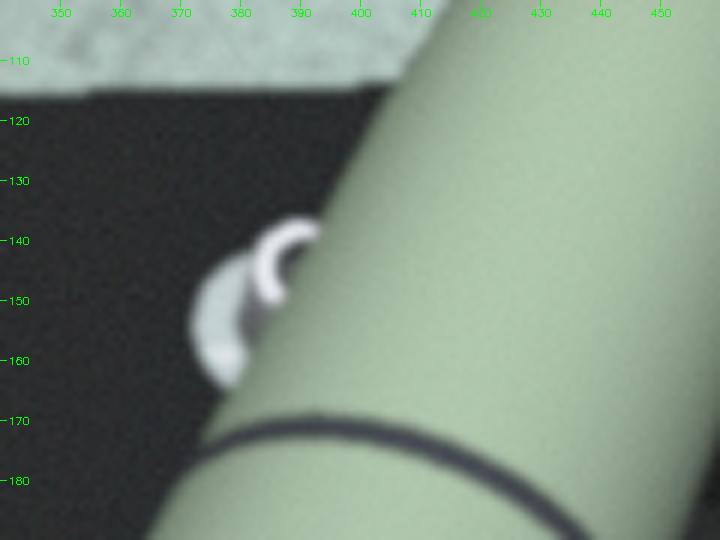

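View pics/scene1.png

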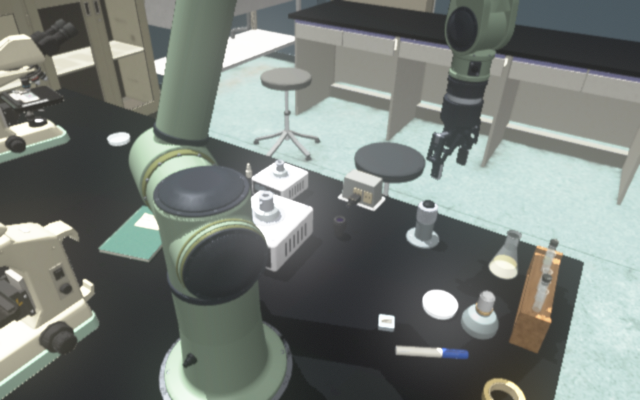

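```bash
python3 - <<'E'
from h import *
for dd in (0,-.5):
    print(px2w("top",390.8+dd,144.6+dd,z=.10),px2w("scene",428.3+dd,204.8+dd,z=.10),px2w("scene",428.5+dd,203.5+dd,z=.11),px2w("scene",422.3+dd,238+dd,z=.008),px2w("top",385.8+dd,154.5+dd,z=.008))
plan([.538,-.159,.14],1.418,4)
E
```

```text
[ 0.5393 -0.1588  0.1   ] [ 0.5422 -0.1589  0.1   ] [ 0.5327 -0.1614  0.11  ] [ 0.5328 -0.1619  0.008 ] [ 0.5375 -0.1577  0.008 ]
[ 0.5408 -0.1575  0.1   ] [ 0.5435 -0.1571  0.1   ] [ 0.534  -0.1596  0.11  ] [ 0.534  -0.1601  0.008 ] [ 0.5391 -0.1563  0.008 ]
t 1.2 pos [ 0.4998 -0.1954  0.2112] yaw 1.3043431925568885 tilt [-0.0043  0.0056] q6 1.325276708344996 F [ 0.0291 -0.089  -0.6948] w 0.0850776049167616
[0.037, 0.023, 0.059] [-0.001, -0.001, -0.018]
[0.037, 0.024, 0.059] [-0.001, -0.001, -0.018]
[0.036, 0.025, 0.059] [-0.001, -0.001, -0.018]
[0.036, 0.026, 0.059] [-0.001, -0.001, -0.018]
```

Call:
{"api": "drive_tool", "payload": {
  "delta_pos": [
    [0.038, 0.025, 0.059],
    [0.038, 0.025, 0.059],
    [0.037, 0.026, 0.059],
    [0.037, 0.027, 0.059],
    [0, 0, 0]
  ],
  "turn": [
    [-0.001, -0.001, -0.018],
    [-0.001, -0.001, -0.018],
    [-0.001, -0.001, -0.018],
    [-0.001, -0.001, -0.018],
    [0, 0, 0]
  ],
  "hand": [1, 1, 1, 1, 1]
}}

```text
clock: 1.7
tcp_pos: [0.5394, -0.1583, 0.1374]
eef_rot: [0.759, 0.651, -0.002, 0.001]
wrist_force: [-0.1, 0.4, -0.7]
width: 0.0855
```

```bash
python3 - <<'E'
from h import *
plan([.539,-.158,.068],1.418,3)
for n in ("scene","top"):
    p,d=camera(n); np.save(f"pics/{n}2_p.npy",p)
    if n=="scene": crop(n,p,380,140,100,110,5.4,"pics/s2c.png")
s=get_state()
print(w2px("scene",s["tcp_pos"]),w2px("scene",[.539,-.158,.1]),w2px("scene",[.539,-.158,.11]))
E
```

```text
t 1.7 pos [ 0.5394 -0.1583  0.1374] yaw 1.4189037828792324 tilt [-0.0016 -0.0036] q6 1.3080404951192488 F [-0.1093  0.3878 -0.6716] w 0.0855409009719635
[0.001, -0.0, 0.077] [-0.0, 0.001, 0.0]
[0.0, -0.0, 0.077] [-0.0, 0.001, 0.0]
[0.0, -0.001, 0.077] [-0.0, 0.001, 0.0]
(np.float64(430.90784349362673), np.float64(191.15728583971915)) (np.float64(427.44922146968315), np.float64(205.31581381891945)) (np.float64(428.1007555746485), np.float64(201.7883709696924))
```

View pics/s2c.png

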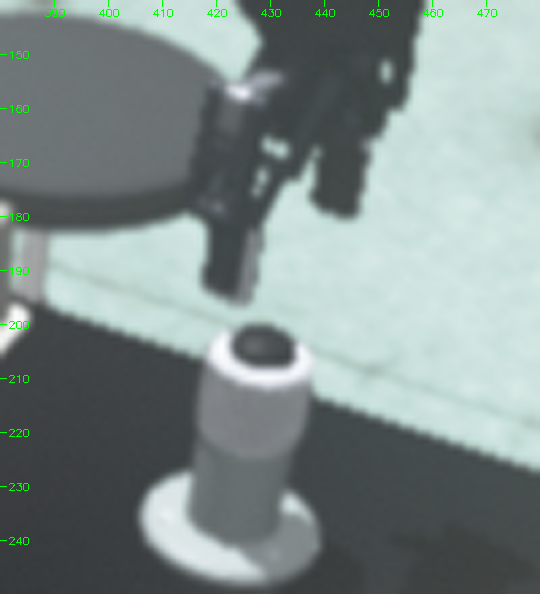

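The fingers straddle the cap, with tips at about (424,195) and (441,179) and a midpoint near (432,187), matching the calibration. I'm going down to grasp height.

Call:
{"api": "drive_tool", "payload": {
  "delta_pos": [
    [0, 0, 0.077],
    [0, 0, 0.077],
    [0, 0, 0.06],
    [0, 0, 0.017],
    [0, 0, 0]
  ],
  "turn": [
    [0, 0.001, 0],
    [0, 0.001, 0],
    [0, 0.001, 0],
    [0, 0, 0],
    [0, 0, 0]
  ],
  "hand": [1, 1, 1, 1, 1]
}}

```text
clock: 2.3
tcp_pos: [0.5418, -0.166, 0.075]
eef_rot: [0.762, 0.648, 0.002, 0.005]
wrist_force: [0.4, 1.0, 0.4]
width: 0.0856
```

```bash
python3 - <<'E'
from h import *
plan([.539,-.158,.068],1.418,1)
p,d=camera("scene"); crop("scene",p,380,140,100,110,5.4,"pics/s3c.png")
E
```

```text
t 2.3 pos [ 0.5418 -0.166   0.075 ] yaw 1.4091416059738764 tilt [ 0.0093 -0.006 ] q6 1.3057010940901173 F [0.4333 1.0396 0.3776] w 0.0855737553443616
[0.025, -0.014, 0.023] [0.006, 0.003, -0.006]
```

View pics/s3c.png

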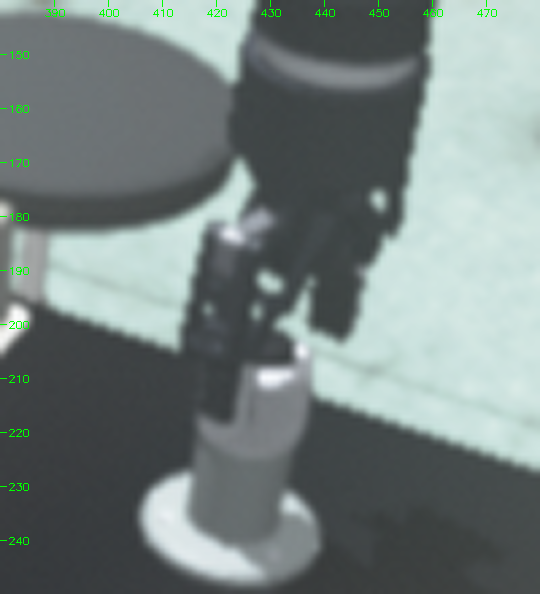

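The tool drifted about 8 mm in -y while descending, so I'm correcting that before closing.

Call:
{"api": "drive_tool", "payload": {
  "delta_pos": [
    [0.025, -0.014, 0.01],
    [0, 0, 0]
  ],
  "turn": [
    [0.006, 0.003, -0.006],
    [0, 0, 0]
  ],
  "hand": [1, 1]
}}

```text
clock: 2.55
tcp_pos: [0.54, -0.1585, 0.0744]
eef_rot: [0.759, 0.651, 0.001, 0.001]
wrist_force: [0.1, -0.4, 0.1]
width: 0.0853
```

```bash
python3 - <<'E'
from h import *
plan([.539,-.158,.068],1.418,1)
E
```

```text
t 2.55 pos [ 0.54   -0.1585  0.0744] yaw 1.4184087715852138 tilt [ 0.0035 -0.0009] q6 1.306245584660332 F [ 0.0853 -0.4148  0.0519] w 0.08534195612004174
[0.001, -0.004, 0.021] [0.002, 0.0, 0.0]
```

Call:
{"api": "drive_tool", "payload": {
  "delta_pos": [
    [0.001, -0.004, 0.02],
    [0, 0, 0]
  ],
  "turn": [
    [0.002, 0, 0],
    [0, 0, 0]
  ],
  "hand": [1, 1]
}}

```text
clock: 2.75
tcp_pos: [0.5396, -0.158, 0.0693]
eef_rot: [0.759, 0.651, 0.0, 0.001]
wrist_force: [0.3, -0.9, -0.3]
width: 0.0851
```

```bash
python3 - <<'E'
from h import *
plan([.539,-.158,.068],1.418,1)
E
```

```text
t 2.75 pos [ 0.5396 -0.158   0.0693] yaw 1.4190510183796825 tilt [ 0.0021 -0.0014] q6 1.3066840390634489 F [ 0.3383 -0.8988 -0.2753] w 0.08513736855649819
[-0.0, -0.002, 0.004] [0.001, 0.001, 0.001]
```

Call:
{"api": "drive_tool", "payload": {
  "delta_pos": [
    [0, -0.002, 0.006],
    [0, 0, 0],
    [0, 0, 0],
    [0, 0, 0],
    [0, 0, 0]
  ],
  "turn": [
    [0.001, 0.001, 0],
    [0, 0, 0],
    [0, 0, 0],
    [0, 0, 0],
    [0, 0, 0]
  ],
  "hand": [1, -1, -1, -1, -1],
  "force": 60
}}

```text
clock: 3.25
tcp_pos: [0.5394, -0.1579, 0.0678]
eef_rot: [0.759, 0.652, 0.001, 0.0]
wrist_force: [0.9, 0.4, -0.7]
width: 0.0442
```

Call:
{"api": "drive_tool", "payload": {
  "delta_pos": [
    [0, 0, 0],
    [0, 0, 0],
    [0, 0, 0]
  ],
  "turn": [
    [0, 0, 0],
    [0, 0, 0],
    [0, 0, 0]
  ],
  "hand": [-1, -1, -1]
}}

```text
clock: 3.55
tcp_pos: [0.5394, -0.1579, 0.0678]
eef_rot: [0.759, 0.652, 0.001, 0.0]
wrist_force: [-1.0, -0.4, -0.2]
width: 0.0444
```

```bash
python3 - <<'E'
from h import *
plan([.539,-.158,.24],1.418,6)
p,d=camera("scene"); crop("scene",p,380,140,100,110,5.4,"pics/s4c.png")
E
```

```text
t 3.55 pos [ 0.5394 -0.1579  0.0678] yaw 1.4192454925068065 tilt [0.0014 0.0003] q6 1.305734101279503 F [-0.9785 -0.4288 -0.1843] w 0.044365712261767526
[-0.0, -0.0, -0.096] [0.0, -0.0, 0.0]
[-0.0, -0.0, -0.096] [0.0, -0.0, 0.0]
[-0.0, -0.0, -0.096] [0.0, -0.0, 0.0]
[-0.0, -0.0, -0.096] [0.0, -0.0, 0.0]
[-0.0, -0.0, -0.096] [0.0, -0.0, 0.0]
[-0.0, -0.0, -0.096] [0.0, -0.0, 0.0]
```

View pics/s4c.png

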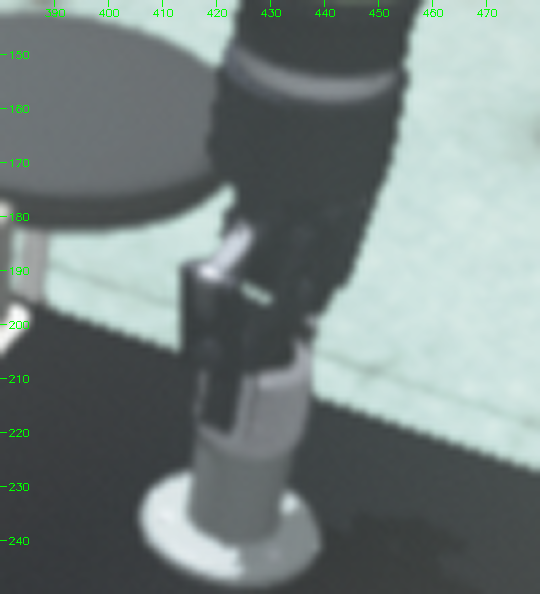

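Both fingers are gripped on the collar, width 44 mm, with the tips above the rim. I'll lift in short checked steps.

Call:
{"api": "drive_tool", "payload": {
  "delta_pos": [
    [0, 0, -0.04],
    [0, 0, -0.04],
    [0, 0, -0.04]
  ],
  "turn": [
    [0, 0, 0],
    [0, 0, 0],
    [0, 0, 0]
  ],
  "hand": [-1, -1, -1]
}}

```text
clock: 3.9
tcp_pos: [0.538, -0.1575, 0.1044]
eef_rot: [0.759, 0.652, -0.0, -0.001]
wrist_force: [1.1, 0.9, -1.3]
width: 0.0447
```

```bash
python3 - <<'E'
from h import *
plan([.539,-.158,.13],1.418,3)
E
```

```text
t 3.9 pos [ 0.538  -0.1575  0.1044] yaw 1.4191503995499812 tilt [-0.0021  0.0016] q6 1.305704616531887 F [ 1.0661  0.885  -1.2946] w 0.044728145773700684
[-0.0, 0.001, -0.028] [-0.0, -0.0, 0.0]
[-0.0, 0.001, -0.028] [-0.0, -0.0, 0.0]
[-0.0, 0.001, -0.028] [-0.0, -0.0, 0.0]
```

Call:
{"api": "drive_tool", "payload": {
  "delta_pos": [
    [0, 0.002, -0.05],
    [0, 0.001, -0.06],
    [0, 0.001, -0.09],
    [0, 0, -0.09],
    [0, 0, -0.07]
  ],
  "turn": [
    [-0.001, 0, 0],
    [-0.001, 0, 0],
    [0, 0, 0],
    [0, 0, 0],
    [0, 0, 0]
  ],
  "hand": [-1, -1, -1, -1, -1]
}}

```text
clock: 4.4
tcp_pos: [0.5378, -0.1572, 0.2205]
eef_rot: [0.759, 0.652, 0.001, -0.0]
wrist_force: [-0.0, -0.6, -0.9]
width: 0.0449
```

```bash
python3 - <<'E'
from h import *
plan([.515,.255,.22],1.80,11)
p,d=camera("scene"); cv2.imwrite("pics/s5.png",p[:,:,::-1])
E
```

```text
t 4.4 pos [ 0.5378 -0.1572  0.2205] yaw 1.4191330489824792 tilt [0.0005 0.0013] q6 1.3055765677857423 F [-0.0217 -0.6385 -0.937 ] w 0.044890236353294755
[0.122, -0.026, 0.0] [0.0, -0.0, -0.022]
[0.123, -0.021, 0.0] [0.0, -0.0, -0.022]
[0.124, -0.017, 0.0] [0.0, -0.0, -0.022]
[0.124, -0.013, 0.0] [0.0, -0.0, -0.022]
[0.125, -0.009, 0.0] [0.0, -0.0, -0.022]
[0.125, -0.004, 0.0] [0.0, -0.0, -0.022]
[0.125, 0.0, 0.0] [0.0, -0.0, -0.022]
[0.125, 0.004, 0.0] [0.0, -0.0, -0.022]
[0.125, 0.009, 0.0] [0.0, -0.0, -0.022]
[0.124, 0.013, 0.0] [0.0, -0.0, -0.022]
[0.124, 0.017, 0.0] [0.0, -0.0, -0.022]
```

View pics/s5.png

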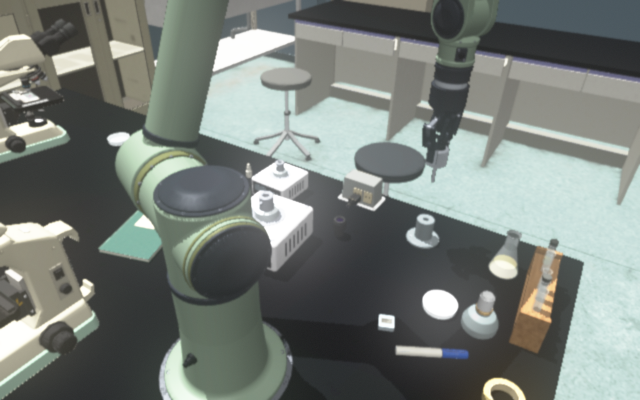

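The probe is clear of the stand. I'll carry it towards the heater.

Call:
{"api": "drive_tool", "payload": {
  "delta_pos": [
    [0.12, -0.025, 0],
    [0.122, -0.021, 0],
    [0.124, -0.017, 0],
    [0.124, -0.013, 0],
    [0.124, -0.009, 0]
  ],
  "turn": [
    [0, 0, -0.022],
    [0, 0, -0.022],
    [0, 0, -0.022],
    [0, 0, -0.022],
    [0, 0, -0.022]
  ],
  "hand": [-1, -1, -1, -1, -1]
}}

```text
clock: 4.95
tcp_pos: [0.5312, 0.0281, 0.2297]
eef_rot: [0.701, 0.713, 0.004, 0.007]
wrist_force: [0.2, 0.3, -1.5]
width: 0.0449
```

```bash
python3 - <<'E'
from h import *
plan([.515,.255,.22],1.80,6)
p,d=camera("scene"); cv2.imwrite("pics/s6.png",p[:,:,::-1]);np.save("pics/s6.npy",p)
crop("scene",p,235,130,90,75,8.5,"pics/s6c.png")
p,d=camera("top"); cv2.imwrite("pics/t6.png",p[:,:,::-1]);np.save("pics/t6.npy",p)
E
```

```text
t 4.95 pos [0.5312 0.0281 0.2297] yaw 1.5883804244445394 tilt [ 0.0153 -0.0051] q6 1.4694619018089836 F [ 0.2346  0.3378 -1.506 ] w 0.044860731752991344
[0.126, -0.007, 0.005] [0.002, 0.001, -0.022]
[0.126, -0.002, 0.005] [0.002, 0.001, -0.022]
[0.126, 0.002, 0.005] [0.002, 0.001, -0.022]
[0.126, 0.007, 0.005] [0.002, 0.001, -0.022]
[0.126, 0.011, 0.005] [0.002, 0.001, -0.022]
[0.125, 0.015, 0.005] [0.002, 0.001, -0.022]
```

View pics/s6c.png

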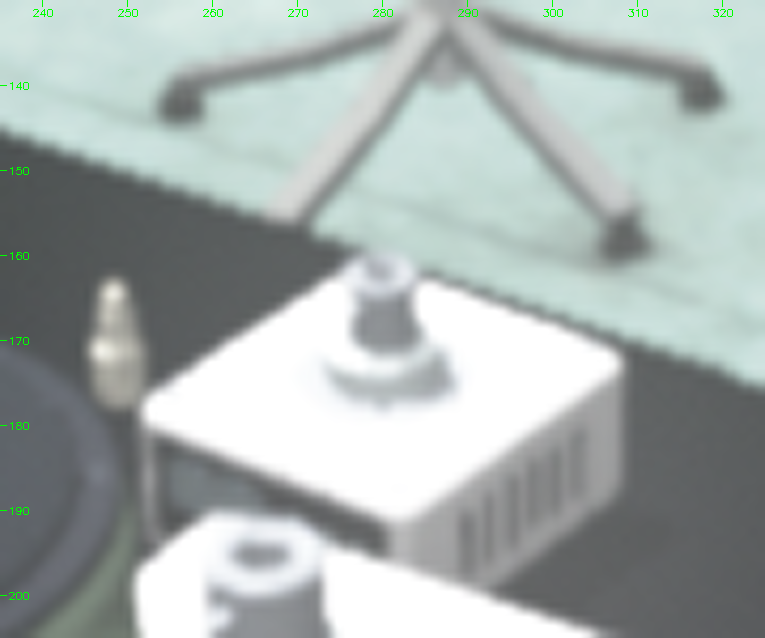

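View pics/t6.png

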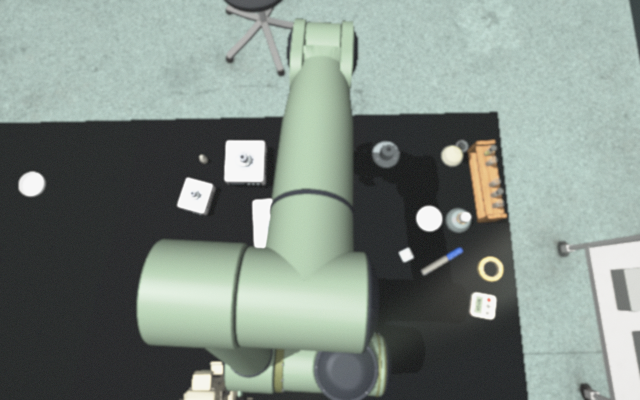

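In the scene view the sleeve's hole is at (280,162.2) in crop coordinates. I'll compare the estimates from both cameras.

```bash
python3 - <<'E'
from h import *
print("scene hole",px2w("scene",279.5,161.7,z=.099), "top",px2w("top",241.7,156.5,z=.099))
print("collar same conv: scene",px2w("scene",427.8,204.3,z=.1),"top",px2w("top",390.3,144.1,z=.1))
p=np.load("pics/s6.npy").astype(int).mean(2)
print(p[157:168,272:290].astype(int))
plan([.515,.23,.22],1.80,5)
E
```

```text
scene hole [0.5162 0.254  0.099 ] top [0.5152 0.2559 0.099 ]
collar same conv: scene [ 0.5435 -0.1571  0.1   ] top [ 0.5408 -0.1575  0.1   ]
[[163 175 179 192 198 198 199 200 204 205 206 206 205 203 202 200 199 198]
 [117 122 133 161 174 181 192 199 200 203 205 206 206 205 204 204 202 204]
 [ 97  97 103 120 137 159 185 199 205 207 206 204 203 204 203 203 203 204]
 [ 96  96 102 127 165 187 186 197 208 216 219 205 199 198 198 200 203 202]
 [ 98 102 123 175 220 217 185 182 193 215 231 215 187 177 180 194 201 203]
 [114 143 182 223 237 228 198 183 189 215 232 217 179 161 157 173 181 186]
 [178 235 248 245 237 228 219 210 208 218 218 202 223 235 219 182 164 158]
 [244 255 255 251 225 199 201 202 195 185 172 197 251 255 254 250 241 218]
 [255 255 255 253 229 182 164 163 159 150 144 194 253 255 255 255 255 254]
 [255 255 255 253 230 177 150 146 145 142 140 186 252 255 255 255 255 255]
 [255 255 255 252 205 155 145 145 145 140 138 166 239 255 255 255 255 255]]
t 5.05 pos [0.5306 0.0309 0.2297] yaw 1.5935692622975555 tilt [ 0.0147 -0.0033] q6 1.4683580243235772 F [ 0.216  -0.6252 -0.326 ] w 0.04457781723232092
[0.133, -0.007, 0.006] [0.002, 0.001, -0.026]
[0.133, -0.002, 0.006] [0.002, 0.001, -0.026]
[0.133, 0.004, 0.006] [0.002, 0.001, -0.026]
[0.133, 0.009, 0.006] [0.002, 0.001, -0.026]
[0.132, 0.015, 0.006] [0.002, 0.001, -0.026]
```

Call:
{"api": "drive_tool", "payload": {
  "delta_pos": [
    [0.12, -0.007, 0.006],
    [0.12, -0.002, 0.006],
    [0.12, 0.003, 0.006],
    [0.12, 0.008, 0.006],
    [0.1, 0.012, 0.0]
  ],
  "turn": [
    [0.003, 0.001, -0.022],
    [0.003, 0.001, -0.022],
    [0.003, 0.001, -0.022],
    [0.002, 0.001, -0.022],
    [0.001, 0.001, -0.022]
  ],
  "hand": [-1, -1, -1, -1, -1]
}}

```text
clock: 5.55
tcp_pos: [0.5197, 0.2057, 0.2245]
eef_rot: [0.635, 0.772, -0.001, -0.001]
wrist_force: [0.2, -0.1, -1.9]
width: 0.045
```

```bash
python3 - <<'E'
from h import *
plan([.5155,.255,.20],1.80,3)
E
```

```text
t 5.55 pos [0.5197 0.2057 0.2245] yaw 1.7648947046717671 tilt [-0.0019 -0.0001] q6 1.6213143196703017 F [ 0.1786 -0.0629 -1.8962] w 0.04501285296380414
[0.055, 0.006, 0.027] [-0.0, -0.0, -0.007]
[0.055, 0.007, 0.027] [-0.0, -0.0, -0.007]
[0.055, 0.007, 0.027] [-0.0, -0.0, -0.007]
```

Call:
{"api": "drive_tool", "payload": {
  "delta_pos": [
    [0.06, 0.006, 0.02],
    [0.055, 0.007, 0.025],
    [0.05, 0.007, 0.025],
    [0, 0, 0]
  ],
  "turn": [
    [0, 0, 0],
    [0, 0, 0],
    [0, 0, 0],
    [0, 0, 0]
  ],
  "hand": [-1, -1, -1, -1]
}}

```text
clock: 5.95
tcp_pos: [0.516, 0.2595, 0.2042]
eef_rot: [0.634, 0.773, 0.0, -0.0]
wrist_force: [-0.1, 0.5, -0.7]
width: 0.0445
```

```bash
python3 - <<'E'
from h import *
plan([.5155,.255,.185],1.765,1)
p,d=camera("scene"); cv2.imwrite("pics/s7.png",p[:,:,::-1]);np.save("pics/s7.npy",p)
crop("scene",p,235,90,90,90,6.6,"pics/s7c.png")
E
```

```text
t 5.95 pos [0.516  0.2595 0.2042] yaw 1.7685700535752424 tilt [0.0001 0.0004] q6 1.7110769125384977 F [-0.0663  0.5126 -0.6677] w 0.04447284624311274
[-0.014, -0.005, 0.064] [0.0, -0.0, 0.002]
```

View pics/s7c.png

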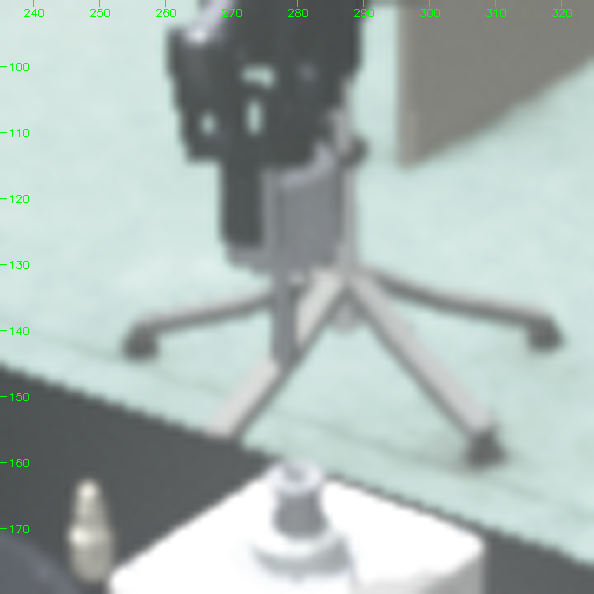

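```bash
python3 - <<'E'
from h import *
p=get_state()["tcp_pos"]
for dz in (-.008,-.03,-.058): print(dz,w2px("scene",p+[0,0,dz]))
print("hole",w2px("scene",[.5155,.255,.099]))
im=np.load("pics/s7.npy")[135:147,270:290].astype(int); print(im.mean(2).astype(int))
plan([.5155,.255,.175],1.765,1)
E
```

```text
-0.008 (np.float64(277.05274422910173), np.float64(128.05480036933784))
-0.03 (np.float64(277.3010331424209), np.float64(135.77967958248752))
-0.058 (np.float64(277.60982465045333), np.float64(145.38694343373544))
hole (np.float64(279.03633983227223), np.float64(161.70993657685534))
[[193 185 173 160 145 131 128 136 130 124 161 194 210 211 197 163 138 139
  139 155]
 [157 146 137 139 142 140 130 135 132 135 182 207 212 205 175 143 146 155
  142 139]
 [142 143 148 166 181 175 143 137 134 142 191 211 210 190 154 141 160 165
  149 139]
 [176 181 189 207 214 203 156 139 134 144 194 210 197 166 147 152 166 169
  160 157]
 [213 214 215 219 220 210 159 139 135 144 194 204 177 154 169 174 175 175
  175 185]
 [218 220 220 220 218 208 159 140 136 143 189 189 159 169 200 202 192 193
  198 211]
 [216 218 220 220 219 207 155 139 135 140 174 164 159 192 217 217 214 214
  215 218]
 [217 219 219 219 217 204 151 137 135 130 149 152 181 211 219 218 217 217
  218 218]
 [218 220 218 217 215 202 154 138 135 124 134 165 205 218 220 219 217 217
  217 217]
 [217 219 219 218 217 207 172 145 133 126 148 190 216 221 221 220 219 219
  219 219]
 [216 217 217 218 218 216 197 156 135 146 179 210 220 221 222 222 221 221
  222 221]
 [215 214 215 217 218 215 198 158 145 177 207 218 220 220 220 220 220 220
  220 221]]
t 6.0 pos [0.5164 0.2587 0.2047] yaw 1.7677668813411094 tilt [ 0.0007 -0.0002] q6 1.7106965071730298 F [-0.1167 -0.471  -0.8076] w 0.04461201651846887
[-0.012, -0.005, 0.099] [0.0, 0.0, 0.002]
```

Call:
{"api": "drive_tool", "payload": {
  "delta_pos": [
    [-0.012, -0.005, 0.04],
    [-0.003, 0, 0.04],
    [0, 0, 0.03],
    [0, 0, 0]
  ],
  "turn": [
    [0, 0, 0],
    [0, 0, 0],
    [0, 0, 0],
    [0, 0, 0]
  ],
  "hand": [-1, -1, -1, -1]
}}

```text
clock: 6.4
tcp_pos: [0.5163, 0.2505, 0.1692]
eef_rot: [0.636, 0.772, -0.0, 0.001]
wrist_force: [0.1, 0.3, -1.3]
width: 0.0448
```

```bash
python3 - <<'E'
from h import *
plan([.5157,.2546,.165],1.765,1)
p,d=camera("scene"); np.save("pics/s8.npy",p)
crop("scene",p,255,120,50,60,9.9,"pics/s8c.png")
E
```

```text
t 6.4 pos [0.5163 0.2505 0.1692] yaw 1.763856497685552 tilt [ 0.0008 -0.0015] q6 1.7018288845105414 F [ 0.0596  0.3028 -1.2817] w 0.04479839957013655
[0.014, 0.001, 0.014] [0.0, 0.001, -0.001]
```

View pics/s8c.png

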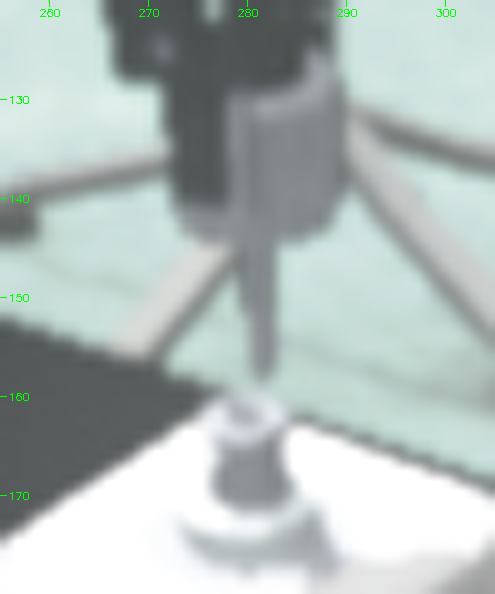

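Call:
{"api": "drive_tool", "payload": {
  "delta_pos": [
    [0.014, 0.001, 0.005],
    [0, 0, 0]
  ],
  "turn": [
    [0, 0.001, 0],
    [0, 0, 0]
  ],
  "hand": [-1, -1]
}}

```text
clock: 6.65
tcp_pos: [0.5165, 0.2548, 0.1685]
eef_rot: [0.636, 0.772, 0.001, 0.0]
wrist_force: [-0.5, 0.7, -1.3]
width: 0.0446
```

```bash
python3 - <<'E'
from h import *
plan([.5157,.2546,.163],1.765,1)
p,d=camera("scene"); np.save("pics/s9.npy",p)
crop("scene",p,255,120,50,60,9.9,"pics/s9c.png")
print(w2px("scene",get_state()["tcp_pos"]-[0,0,.0578]),w2px("scene",[.5157,.2546,.099]))
im=p[138:172,270:290].astype(int); print(im.mean(2).astype(int))
E
```

```text
t 6.65 pos [0.5165 0.2548 0.1685] yaw 1.7629556691375146 tilt [0.0016 0.0005] q6 1.7087631019009664 F [-0.4869  0.6792 -1.3493] w 0.0445560015858459
[-0.0, -0.003, 0.018] [0.001, -0.0, -0.001]
(np.float64(279.282716048787), np.float64(157.66600225025405)) (np.float64(279.20013049221023), np.float64(161.72051931710448))
[[123  96  87  87  86  86 101 133 134 125 130 133 135 139 139 135 134 132
  126 146]
 [165 122  97  91  89  88 103 135 136 126 131 134 134 138 139 136 135 135
  149 178]
 [197 151 122 113 107 106 116 137 136 127 131 134 134 138 138 137 135 145
  181 208]
 [203 164 146 139 132 129 135 142 137 132 133 133 136 138 137 138 139 153
  200 217]
 [209 181 169 155 145 143 142 142 138 136 135 135 137 138 142 147 161 173
  206 216]
 [215 210 202 183 169 151 144 145 140 140 140 141 141 146 165 179 197 206
  214 216]
 [217 218 216 212 201 178 169 164 149 142 148 165 169 177 203 213 216 218
  218 219]
 [216 217 217 217 215 208 202 183 155 143 157 196 211 213 218 221 221 221
  221 220]
 [214 213 214 216 218 214 198 166 146 141 158 202 217 219 220 220 219 219
  219 220]
 [213 213 216 
[... 1411 characters left out ...]
 221 185
  165 159]
 [146 193 246 255 255 252 227 201 203 199 174 156 149 192 252 255 254 251
  243 220]
 [240 252 255 255 255 254 231 183 164 162 153 145 142 196 254 255 255 255
  255 254]
 [255 255 255 255 255 254 232 177 150 146 144 141 139 188 252 255 255 255
  255 255]
 [255 255 255 255 255 253 209 155 145 145 144 141 138 167 241 255 255 255
  255 255]
 [255 255 255 255 255 252 196 149 145 145 144 141 136 149 203 250 255 255
  255 255]
 [255 255 255 255 255 252 200 152 146 145 145 142 138 147 186 240 254 255
  255 255]
 [255 255 255 255 255 254 231 183 159 152 151 149 149 166 202 228 240 248
  254 255]
 [255 254 252 254 255 255 252 242 210 187 185 186 186 199 218 218 211 229
  250 254]]
```

View pics/s9c.png

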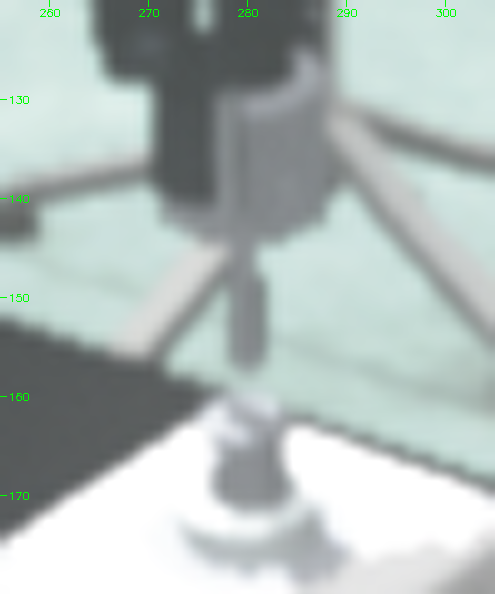

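The rod is within about 0.3 px, or 0.7 mm, of the sleeve's axis: rod u≈279.6, sleeve u≈279.9. I'll descend in small steps and watch the force.

Call:
{"api": "drive_tool", "payload": {
  "delta_pos": [
    [-0.001, -0.001, 0.02],
    [0, 0, 0.02],
    [0, 0, 0]
  ],
  "turn": [
    [0.001, 0, 0],
    [0, 0, 0],
    [0, 0, 0]
  ],
  "hand": [-1, -1, -1]
}}

```text
clock: 7.0
tcp_pos: [0.517, 0.2548, 0.1565]
eef_rot: [0.636, 0.772, 0.001, 0.001]
wrist_force: [-0.1, 0.7, -2.4]
width: 0.0448
```

```bash
cat > l.py <<'E'
import sys
from h import *
n=sys.argv[1]; s=get_state(); print("q",s["joints"],"T",s["ft_torque"])
plan([.5162,.2544,float(sys.argv[2])],float(sys.argv[3]),1)
if n!="-":
    p,d=camera("scene"); crop("scene",p,255,120,50,60,9.9,f"pics/{n}.png")
E
python3 l.py s10 .15 1.765
```

```text
q [ 0.3299  0.4312 -0.2362  0.9012 -0.0001  1.708 ] T [ 0.0052  0.0084 -0.0061]
t 7.0 pos [0.517  0.2548 0.1565] yaw 1.7634864547126843 tilt [0.0021 0.0006] q6 1.7079766113328643 F [-0.0664  0.6908 -2.3515] w 0.044777061876581
[-0.001, -0.003, 0.022] [0.001, -0.0, -0.001]
```

View pics/s10.png

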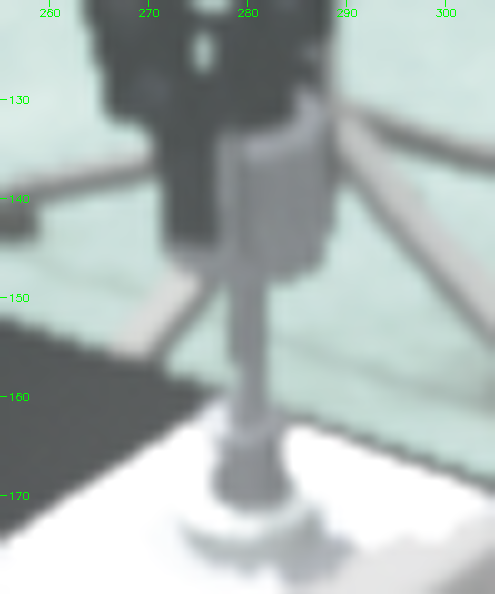

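The rod tip is entering at the mouth, at about (280,163), with the sleeve's front lip visible before it. I'm continuing down.

Call:
{"api": "drive_tool", "payload": {
  "delta_pos": [
    [-0.001, -0.002, 0.02],
    [0, 0, 0.02],
    [0, 0, 0]
  ],
  "turn": [
    [0.001, 0, 0],
    [0, 0, 0],
    [0, 0, 0]
  ],
  "hand": [-1, -1, -1]
}}

```text
clock: 7.35
tcp_pos: [0.5161, 0.2545, 0.1439]
eef_rot: [0.636, 0.772, 0.0, -0.0]
wrist_force: [0.4, -0.3, -0.8]
width: 0.0443
```

```bash
python3 l.py s11 .13 1.765
```

```text
q [ 0.3295  0.4431 -0.2529  0.8747  0.0006  1.7075] T [-0.0062  0.0325  0.0692]
t 7.35 pos [0.5161 0.2545 0.1439] yaw 1.7636764015912259 tilt [-0.      0.0006] q6 1.7074555492786092 F [ 0.3951 -0.3136 -0.844 ] w 0.04432649113579108
[-0.0, 0.0, 0.046] [0.0, -0.0, -0.001]
```

View pics/s11.png

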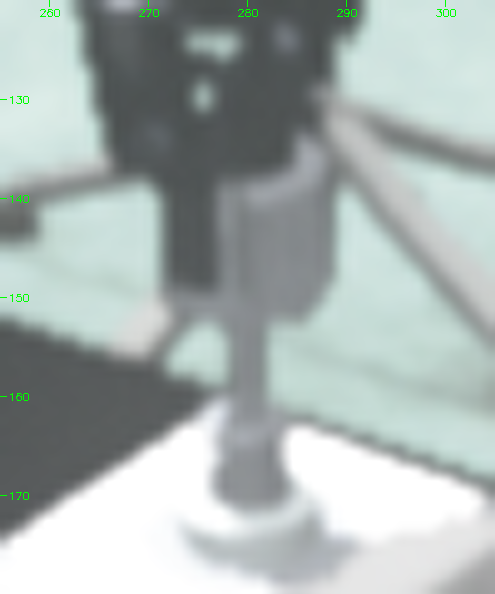

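The rod is in the hole with no side force. I'm lowering until the rim is just above the sleeve.

Call:
{"api": "drive_tool", "payload": {
  "delta_pos": [
    [0, 0, 0.04],
    [0, 0, 0.035],
    [0, 0, 0.025],
    [0, 0, 0]
  ],
  "turn": [
    [0, 0, 0],
    [0, 0, 0],
    [0, 0, 0],
    [0, 0, 0]
  ],
  "hand": [-1, -1, -1, -1]
}}

```text
clock: 7.8
tcp_pos: [0.5159, 0.2544, 0.1111]
eef_rot: [0.636, 0.772, -0.0, -0.0]
wrist_force: [-0.0, 0.4, -2.1]
width: 0.0446
```

```bash
python3 l.py s12 .112 1.765
```

```text
q [ 0.3296  0.4769 -0.292   0.8021  0.0005  1.7075] T [-0.0147  0.0148 -0.0022]
t 7.8 pos [0.5159 0.2544 0.1111] yaw 1.7636912949562369 tilt [-0.0004  0.0003] q6 1.7074646806332225 F [-0.0129  0.4231 -2.0601] w 0.04462118684325441
[-0.0, 0.001, -0.003] [-0.0, -0.0, -0.001]
```

View pics/s12.png

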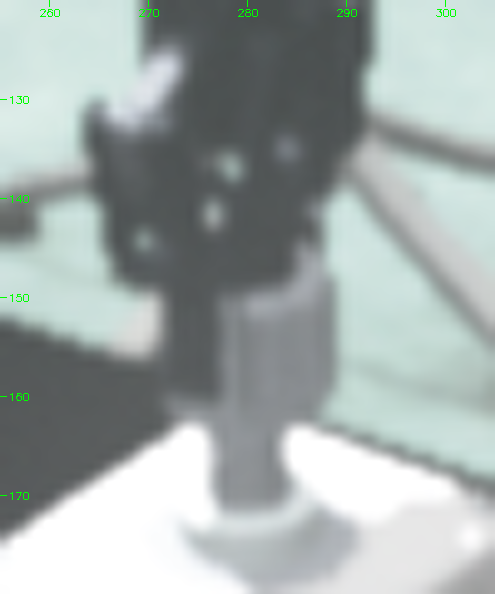

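Call:
{"api": "drive_tool", "payload": {
  "delta_pos": [
    [0, 0, 0.015],
    [0, 0, 0.015],
    [0, 0, 0]
  ],
  "turn": [
    [0, 0, 0],
    [0, 0, 0],
    [0, 0, 0]
  ],
  "hand": [-1, -1, -1]
}}

```text
clock: 8.15
tcp_pos: [0.5166, 0.2547, 0.1024]
eef_rot: [0.636, 0.772, 0.001, -0.0]
wrist_force: [0.2, 1.0, -2.0]
width: 0.0448
```

```bash
python3 l.py - .1 1.765
```

```text
q [ 0.3296  0.4869 -0.3012  0.7816  0.0007  1.7075] T [-0.0225  0.0165 -0.0312]
t 8.15 pos [0.5166 0.2547 0.1024] yaw 1.76370452436174 tilt [0.0008 0.001 ] q6 1.7074681738039095 F [ 0.1545  1.0194 -1.9993] w 0.04478829548487845
[-0.001, -0.001, 0.008] [0.001, -0.001, -0.001]
```

Call:
{"api": "drive_tool", "payload": {
  "delta_pos": [
    [-0.001, -0.001, 0.01],
    [0, 0, 0],
    [0, 0, 0]
  ],
  "turn": [
    [0, 0, 0],
    [0, 0, 0],
    [0, 0, 0]
  ],
  "hand": [-1, -1, -1]
}}

```text
clock: 8.45
tcp_pos: [0.5167, 0.2549, 0.1002]
eef_rot: [0.636, 0.772, 0.002, 0.0]
wrist_force: [-2.3, 0.3, 1.4]
width: 0.0445
```

```bash
python3 l.py s13 .1 1.765
```

```text
q [ 0.3294  0.4887 -0.3047  0.7749  0.0016  1.7071] T [-0.0387  0.4375  0.0058]
t 8.45 pos [0.5167 0.2549 0.1002] yaw 1.7638782427268072 tilt [0.0019 0.0023] q6 1.7070707412835178 F [-2.3307  0.3083  1.361 ] w 0.04448783258686806
[-0.001, -0.002, 0.001] [0.001, -0.001, -0.001]
```

View pics/s13.png

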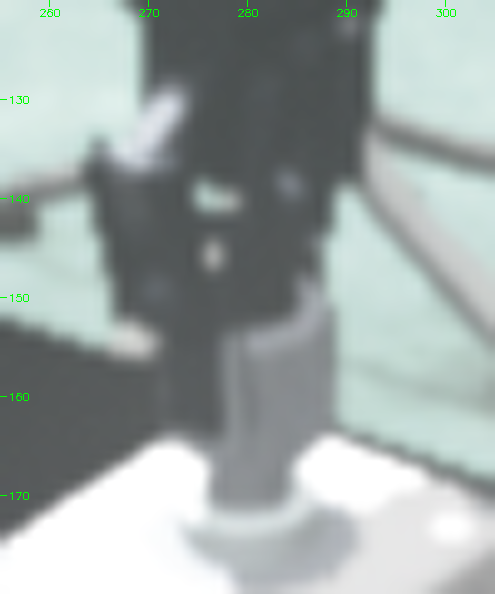

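The rim is in contact: the force rose about 3 N at TCP 0.100, which matches the pins. A small side force means I should shift about 1 mm in -x. Then I'll press a little more.

Call:
{"api": "drive_tool", "payload": {
  "delta_pos": [
    [-0.001, -0.004, 0.006],
    [0, 0, 0]
  ],
  "turn": [
    [0, 0, 0],
    [0, 0, 0]
  ],
  "hand": [-1, -1]
}}

```text
clock: 8.7
tcp_pos: [0.5167, 0.2549, 0.0994]
eef_rot: [0.636, 0.772, 0.003, 0.001]
wrist_force: [-2.6, 0.8, 2.2]
width: 0.0446
```

```bash
python3 l.py - .0985 1.765
```

```text
q [ 0.3292  0.4877 -0.3091  0.7685  0.0019  1.7069] T [ 0.0817  0.5588 -0.015 ]
t 8.7 pos [0.5167 0.2549 0.0994] yaw 1.7639446679428157 tilt [0.0046 0.0036] q6 1.706865261731216 F [-2.5539  0.7708  2.2375] w 0.04463765829608947
[-0.001, -0.002, 0.003] [0.003, -0.002, -0.001]
```

Call:
{"api": "drive_tool", "payload": {
  "delta_pos": [
    [-0.002, -0.006, 0.002],
    [0, 0, 0]
  ],
  "turn": [
    [0.004, -0.003, 0],
    [0, 0, 0]
  ],
  "hand": [-1, -1]
}}

```text
clock: 8.9
tcp_pos: [0.5159, 0.2542, 0.0994]
eef_rot: [0.636, 0.772, -0.0, 0.001]
wrist_force: [-1.4, -1.2, 1.6]
width: 0.0444
```

```bash
python3 l.py - .0985 1.765
```

```text
q [ 0.3307  0.4897 -0.3055  0.7753 -0.0022  1.7084] T [0.053  0.2613 0.002 ]
t 8.9 pos [0.5159 0.2542 0.0994] yaw 1.7639123281105586 tilt [ 0.001 -0.002] q6 1.708397994665522 F [-1.3689 -1.2352  1.6327] w 0.04440944154949635
[0.0, 0.001, 0.003] [0.0, 0.001, -0.001]
```

Call:
{"api": "drive_tool", "payload": {
  "delta_pos": [
    [0, 0, 0.006],
    [0, 0, 0.004],
    [0, 0, 0.002],
    [0, 0, 0.002]
  ],
  "turn": [
    [0, 0.001, 0],
    [0, 0, -0.035],
    [0, 0, -0.035],
    [0, 0, -0.035]
  ],
  "hand": [-1, -1, -1, -1]
}}

```text
clock: 9.3
tcp_pos: [0.5167, 0.2553, 0.096]
eef_rot: [0.567, 0.823, 0.002, 0.0]
wrist_force: [-2.3, 1.4, 4.3]
width: 0.0447
```

```bash
python3 l.py - .0985 1.93
```

```text
q [ 0.3301  0.4936 -0.3092  0.7651  0.0015  1.5366] T [ 0.1743  0.4838 -0.0069]
t 9.3 pos [0.5167 0.2553 0.096 ] yaw 1.9350687438262746 tilt [0.0023 0.0024] q6 1.5366360635467435 F [-2.2644  1.3662  4.2821] w 0.04469438785454743
[-0.002, -0.003, -0.008] [0.002, -0.001, 0.003]
```

Call:
{"api": "drive_tool", "payload": {
  "delta_pos": [
    [-0.002, -0.004, 0.001],
    [0, -0.001, 0.001],
    [0, -0.001, 0.001],
    [0, -0.001, 0.001]
  ],
  "turn": [
    [0.002, -0.001, -0.035],
    [0, 0, -0.035],
    [0, 0, -0.035],
    [0, 0, -0.035]
  ],
  "hand": [-1, -1, -1, -1]
}}

```text
clock: 9.7
tcp_pos: [0.5165, 0.2554, 0.0961]
eef_rot: [0.469, 0.883, 0.002, 0.001]
wrist_force: [-0.4, 1.5, 5.4]
width: 0.0447
```

```bash
python3 l.py - .097 2.15
```

```text
q [ 0.33    0.4924 -0.3108  0.7636  0.0021  1.3069] T [ 0.1821  0.2425 -0.0355]
t 9.7 pos [0.5165 0.2554 0.0961] yaw 2.164736952474497 tilt [0.0031 0.0032] q6 1.306899017311789 F [-0.4201  1.4996  5.4238] w 0.044656119477860697
[-0.002, -0.003, -0.003] [0.003, -0.001, 0.009]
```

Call:
{"api": "drive_tool", "payload": {
  "delta_pos": [
    [-0.002, -0.003, 0],
    [0, 0, 0.001],
    [-0.001, -0.001, 0.001],
    [0, 0, 0.001]
  ],
  "turn": [
    [0.003, -0.001, -0.035],
    [0, 0, -0.035],
    [0, 0, -0.035],
    [0, 0, -0.035]
  ],
  "hand": [-1, -1, -1, -1]
}}

```text
clock: 10.1
tcp_pos: [0.5165, 0.2552, 0.0962]
eef_rot: [0.365, 0.931, 0.001, 0.0]
wrist_force: [-1.8, 1.3, 5.2]
width: 0.0445
```

```bash
python3 l.py - .097 2.4
```

```text
q [ 0.3299  0.4935 -0.3084  0.7668  0.0017  1.077 ] T [ 0.2069  0.3957 -0.0697]
t 10.1 pos [0.5165 0.2552 0.0962] yaw 2.3945011066300186 tilt [0.0014 0.0023] q6 1.077014329511015 F [-1.758   1.3241  5.2467] w 0.044464434006406206
[-0.001, -0.003, -0.003] [0.002, -0.0, -0.004]
```

Call:
{"api": "drive_tool", "payload": {
  "delta_pos": [
    [-0.001, -0.003, 0],
    [0, -0.001, 0.001],
    [-0.001, -0.001, 0.001],
    [0, 0, 0.001]
  ],
  "turn": [
    [0.002, 0, -0.035],
    [0, 0, -0.035],
    [0, 0, -0.035],
    [0, 0, -0.035]
  ],
  "hand": [-1, -1, -1, -1]
}}

```text
clock: 10.5
tcp_pos: [0.5164, 0.2547, 0.0963]
eef_rot: [0.256, 0.967, 0.001, -0.0]
wrist_force: [-1.6, 0.2, 5.0]
width: 0.0444
```

```bash
python3 l.py - .097 2.62
```

```text
q [ 0.3289  0.4935 -0.3083  0.7678  0.0022  0.8463] T [0.1473 0.3114 0.0003]
t 10.5 pos [0.5164 0.2547 0.0963] yaw 2.6241729729476693 tilt [0.0005 0.0025] q6 0.8462735597293994 F [-1.6312  0.2185  5.0417] w 0.04442018170222469
[0.0, -0.001, -0.002] [0.002, -0.001, 0.003]
```

Call:
{"api": "drive_tool", "payload": {
  "delta_pos": [
    [0, -0.002, 0],
    [0, 0, 0.001],
    [0, -0.001, 0.001],
    [0, 0, 0.001]
  ],
  "turn": [
    [0.002, -0.001, -0.035],
    [0, 0, -0.035],
    [0, 0, -0.035],
    [0, 0, -0.035]
  ],
  "hand": [-1, -1, -1, -1]
}}

```text
clock: 10.9
tcp_pos: [0.5165, 0.2544, 0.0962]
eef_rot: [0.143, 0.99, 0.0, 0.001]
wrist_force: [-0.7, 0.1, 3.9]
width: 0.0446
```

```bash
python3 l.py - .097 2.85
```

```text
q [ 0.3296  0.4934 -0.3088  0.767  -0.0003  0.6176] T [0.0463 0.3012 0.0289]
t 10.9 pos [0.5165 0.2544 0.0962] yaw 2.853669878660754 tilt [0.0017 0.0002] q6 0.617563381793238 F [-0.7371  0.0741  3.9048] w 0.04455930205590277
[0.001, -0.0, -0.003] [0.0, 0.001, 0.002]
```

Call:
{"api": "drive_tool", "payload": {
  "delta_pos": [
    [0, 0, 0.001],
    [0, 0, 0.001],
    [0, 0, 0.001]
  ],
  "turn": [
    [0, 0, -0.035],
    [0, 0, -0.035],
    [0, 0, -0.035]
  ],
  "hand": [-1, -1, -1]
}}

```text
clock: 11.2
tcp_pos: [0.5161, 0.2543, 0.0949]
eef_rot: [0.058, 0.998, 0.0, 0.0]
wrist_force: [0.3, 0.7, -2.0]
width: 0.0443
```

```bash
python3 l.py - .097 3.02
```

```text
q [ 0.3296  0.4947 -0.3105  0.7646 -0.      0.445 ] T [ 0.0555  0.0138 -0.0191]
t 11.2 pos [0.5161 0.2543 0.0949] yaw 3.026120601254048 tilt [0.001  0.0003] q6 0.44504569553749435 F [ 0.2596  0.6734 -1.9853] w 0.04429598632706278
[-0.0, 0.0, -0.007] [0.0, 0.001, 0.004]
```

The force fell from +5 to -2 N (baseline) at yaw 3.03, so the keyways have dropped over the pins. I'll turn about 2° further, since the last rows already overshot a little, and then push down.

Call:
{"api": "drive_tool", "payload": {
  "delta_pos": [
    [0, 0, 0.004],
    [0, 0, 0.01],
    [0, 0, 0]
  ],
  "turn": [
    [0, 0, -0.022],
    [0, 0, 0],
    [0, 0, 0]
  ],
  "hand": [-1, -1, -1]
}}

```text
clock: 11.5
tcp_pos: [0.5155, 0.2539, 0.0891]
eef_rot: [0.04, 0.999, -0.0, -0.0]
wrist_force: [0.4, 0.0, 2.7]
width: 0.0444
```

```bash
python3 l.py s14 .083 3.06
```

```text
q [ 0.3293  0.5014 -0.3164  0.7538 -0.0003  0.4092] T [0.1795 0.0703 0.032 ]
t 11.5 pos [0.5155 0.2539 0.0891] yaw 3.0617107969358237 tilt [-0.0006 -0.0005] q6 0.4092223927598546 F [0.4283 0.0127 2.7396] w 0.04441107152706562
[-0.002, 0.002, 0.02] [-0.0, -0.0, 0.001]
```

View pics/s14.png

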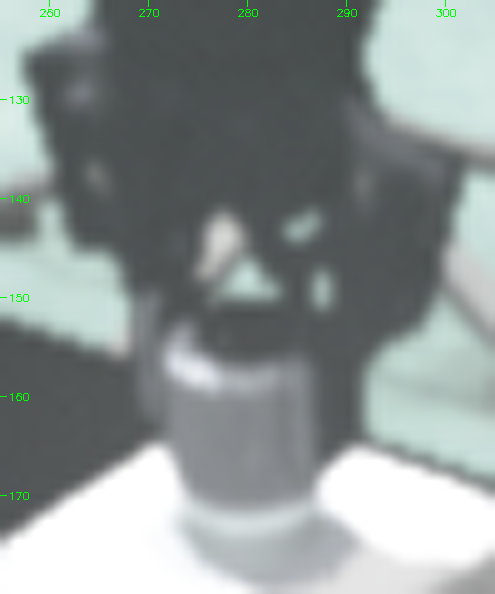

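The collar is now just above the boss at (280,171), and the spring is engaging again at the keyed depth. I'm pushing home.

Call:
{"api": "drive_tool", "payload": {
  "delta_pos": [
    [0, 0, 0.012],
    [0, 0, 0.012],
    [0, 0, 0.004]
  ],
  "turn": [
    [0, 0, 0],
    [0, 0, 0],
    [0, 0, 0]
  ],
  "hand": [-1, -1, -1]
}}

```text
clock: 11.85
tcp_pos: [0.5158, 0.254, 0.0827]
eef_rot: [0.04, 0.999, -0.0, 0.0]
wrist_force: [-5.8, -2.3, 19.4]
width: 0.0443
```

```bash
python3 l.py - .083 3.06
```

```text
q [ 0.3295  0.5086 -0.3235  0.7379 -0.0005  0.41  ] T [-0.3089  1.2498  0.0959]
t 11.85 pos [0.5158 0.254  0.0827] yaw 3.0610398665921865 tilt [ 0.0008 -0.0003] q6 0.4100061244551067 F [-5.8188 -2.2977 19.4401] w 0.04430706465448471
[-0.001, 0.002, -0.001] [-0.0, 0.001, 0.001]
```

Call:
{"api": "drive_tool", "payload": {
  "delta_pos": [
    [0.002, 0.001, 0.002],
    [0, 0, 0.002]
  ],
  "turn": [
    [0, 0, 0],
    [0, 0, 0]
  ],
  "hand": [-1, -1]
}}

```text
clock: 12.05
tcp_pos: [0.5158, 0.254, 0.083]
eef_rot: [0.041, 0.999, -0.0, 0.002]
wrist_force: [-2.3, 0.1, 6.1]
width: 0.0444
```

```bash
python3 l.py s15 .083 3.06; python3 l.py - .083 3.06; python3 - <<'E'
from h import *
p,d=camera("scene"); cv2.imwrite("pics/s16.png",p[:,:,::-1])
print(get_state()["tcp_pos"],get_state()["wrist_force"])
E
```

```text
q [ 0.3302  0.5072 -0.3251  0.736  -0.0018  0.4115] T [0.0109 0.6513 0.047 ]
t 12.05 pos [0.5158 0.254  0.083 ] yaw 3.0602674291396155 tilt [ 0.003  -0.0009] q6 0.4115035950037301 F [-2.3257  0.1093  6.091 ] w 0.044353286535767346
[-0.001, 0.001, 0.0] [-0.0, 0.002, 0.0]
q [ 0.3302  0.5073 -0.3251  0.7359 -0.0018  0.4115] T [-0.0382  0.4823  0.0246]
t 12.1 pos [0.5158 0.254  0.083 ] yaw 3.060321248084759 tilt [ 0.0029 -0.0009] q6 0.4114589046217461 F [-1.3617 -0.9043  6.296 ] w 0.0446627023152303
[-0.001, 0.001, -0.0] [-0.0, 0.002, 0.0]
[0.5158 0.254  0.0829] [-1.8157 -0.5596  7.142 ]
```

View pics/s15.png

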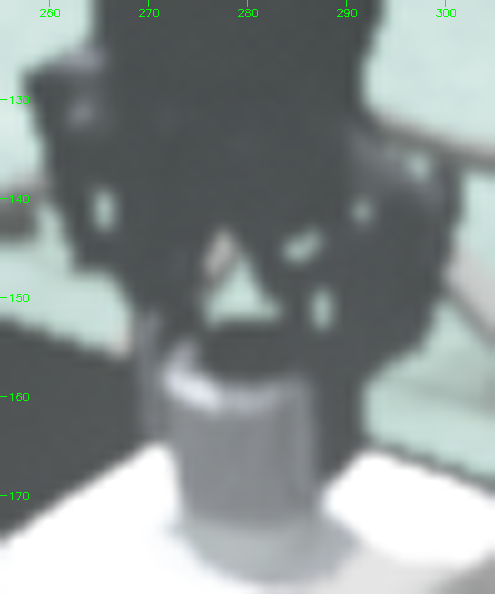

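View pics/s16.png

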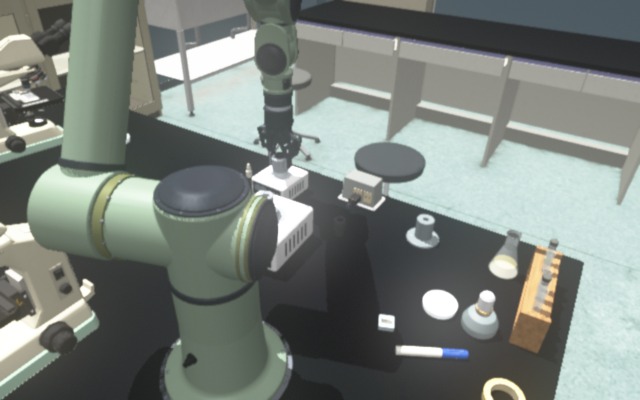

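The gap to the boss's light edge at v≈172 has closed, and the vial and eyepiece haven't moved. The push has relaxed to about 8 N net, so I'll make the last row a firmer push and hold it.

Call:
{"api": "drive_tool", "payload": {
  "delta_pos": [
    [0.001, 0, 0.004],
    [0, 0, 0.006]
  ],
  "turn": [
    [0, 0.002, 0],
    [0, 0, 0]
  ],
  "hand": [-1, -1]
}}

```text
clock: 12.35
tcp_pos: [0.5159, 0.254, 0.0827]
eef_rot: [0.041, 0.999, -0.0, 0.001]
wrist_force: [-7.9, -2.2, 23.8]
width: 0.0449
```

```bash
python3 - <<'E'
from h import *
plan([.5162,.2544,.083],3.06,1)
for i in range(4):
    p,d=camera("scene"); s=get_state(); print(s["clock"],s["tcp_pos"],s["wrist_force"],s["width"],abs(s["joint_vel"]).max())
crop("scene",p,255,120,50,60,9.9,"pics/s17.png")
E
```

```text
t 12.35 pos [0.5159 0.254  0.0827] yaw 3.060054689095438 tilt [ 0.0015 -0.0006] q6 0.4113267417413312 F [-7.8652 -2.2324 23.833 ] w 0.04494830234158222
[-0.001, 0.001, -0.001] [-0.0, 0.001, 0.0]
12.4 [0.5158 0.254  0.0827] [-6.2845 -2.0834 17.7741] 0.044548937798484706 0.0035066763791134006
12.45 [0.5159 0.254  0.0827] [-5.0063 -2.5497 17.4352] 0.044491081185291756 0.0016980588357630411
12.5 [0.5159 0.254  0.0827] [-5.767  -1.6695 16.5   ] 0.044312384109208 0.0025048473325817496
12.55 [0.5159 0.254  0.0828] [-5.0692 -0.9729 16.7032] 0.044328179800851214 0.0010005164168923643
```

View pics/s17.png

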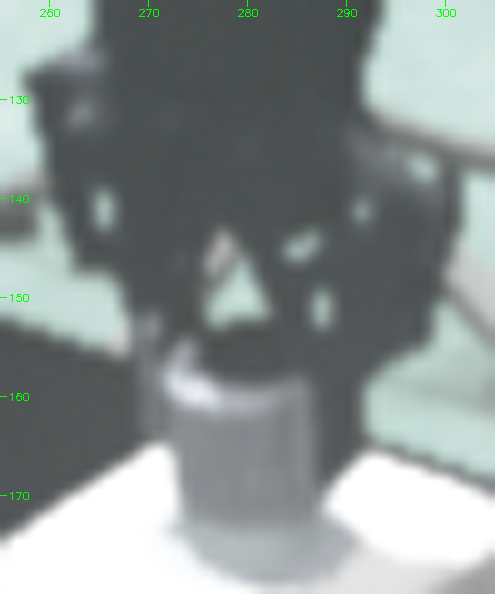

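The collar is home and stable: TCP z is 0.0828, the predicted home height, and the net push is about 18 N against 9 N of spring. Nothing is moving, so I'm handing in.

```bash
python3 -c "
from bench import *
print(finish_job())"
```

```text
the job is handed in; nothing more can be done
None
```

I handed the job in at about 12.6 s, with the probe seated on the middle-sized heater and the gripper still holding its collar pushed home. No verdict came back, so this rests on my own readings.

- **Moves:** I gripped the collar at 60 N, lifted it straight out of the stand and lowered the rod through the sleeve. The rim met the pins at about the expected height.
- **Keying:** I turned the collar with 5–7 N of pressure. After about 1.2 rad the vertical force fell from about +4 N to its no-contact level (about -2 N), so the keyways had dropped over the pins. I turned about 2° further and pushed down.
- **Last checks:**
  - The tool tip (TCP) was at z = 0.0828 m, which puts the rim at the boss top.
  - The net push was about 18 N, against 9.1 N of spring when home.
  - The tool was tilted about 0.002 rad, joint speeds were near zero, and the fingers were on the collar at 44 mm.
  - The last picture shows no gap between the rim and the boss.

**Departures and limits:**
- The tool drifted about 8 mm sideways on the way down to grasp, and I corrected it before closing.
- The push relaxed once to about 8 N net, so I pressed again. It was settling at 17–18 N when handed in.
- About 5 N of side force (-x) remained at the end.
- The sleeve's travel can't be read directly, so it is inferred from force and height.
- The eyepiece, vial and dish looked unmoved, but I didn't measure their positions.

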